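Open the cooling-water tank's pressure cap

TASK

Open the small steel cooling-water tank safely: turn its pressure cap anticlockwise (seen from above) by the wing handle to the first stop and keep it turned gently against that stop for about a second to let the pressure off, without pressing down yet. Then press the cap down against its spring, turn it on past the stop until it comes free, lift it off and stand it in the black tray, right way up and flat on the tray's floor. Do not force the cap against the stop, and knock nothing over.

Things in the scene. Friction and masses are not known exactly. Their poses are not given: they have to be found in the camera images.
- tank: Round steel tank, 110 mm across (base flange 128 mm), bolted down. Origin: centre of its underside on the bench; z up. The neck's flange (57 mm across, top at 120 mm) has two gaps, on the tank's +x and -x axes. Cap yaw relative to the tank (modulo half a turn), growing anticlockwise: closed -1.45 to -1.2 rad; free to lift at -0.1 to +0.13, where an end stop holds it.
- catch: Collar round the neck below the flange, carrying the two hidden teeth of the first stop. Origin on the neck's axis, 108 mm above the bench; axes as the tank's. It does not tell where the teeth sit: the cap meets them at a yaw of -1.05 to -0.8 rad relative to the tank, different each time. Rubbing alone takes under 0.4 N m; 0.5 to 1 N m holds it against the stop; over 2 N m is forcing.
- cap_center (a point): Pressure cap, aluminium, 68 mm across, 55 mm high, about 120 g. Point: on its axis half-way up, 27.5 mm above the lower rim (138.5 mm above the bench when fitted); z up. Looks the same after a half turn. Two lugs inside the lower rim, on its +x and -x axes, hook under the neck's flange. To clear the neck lift it straight up by more than 25 mm; it has about 2 mm of sideways play.
- cap_handle (a point): Middle of the cap's upright wing handle, a bar 60 mm long along the cap's x axis, 14 mm thick along its y axis and 30 mm high, on the cap's axis 12.5 mm above cap_center (151 mm above the bench when fitted). The flat top of the cap beside the bar lies 15 mm below this point, the bar's top 15 mm above.
- neck_top (a point): Centre of the neck's mouth, 120 mm above the bench; axes as the tank's. Under the cap sits a sprung seat: it pushes the fitted cap up with about 6 N, and with 13 N when the cap is pressed 8 mm down. The cap meets the flange at 10 mm. Pressed more than 5 mm (6.5 to 8 is safe; arms may yield a little) its lugs pass under the teeth of the first stop. Unpressed they cannot.
- tray: Black open tray, 222 mm long along its y axis, 108 mm wide along its x axis, 36 mm high; loose. Origin: centre of its underside. Its flat floor is 2 mm thick. Inside 92 by 206 mm.
- petri_mid: Bystander: covered petri dish, 63 mm across, 14 mm high. Origin: centre of its underside.
- beaker_left: Bystander: glass beaker, 67 mm across, 79 mm high. Origin: centre of its underside.
- beaker_right: Bystander: glass beaker, 78 mm across, 91 mm high. Origin: centre of its underside.
- beaker_mid: Bystander: glass beaker, 62 mm across, 73 mm high. Origin: centre of its underside.
- beaker_low: Bystander: glass beaker, 48 mm across, 53 mm high. Origin: centre of its underside.
Mind the look-alikes: they are no part of the job. Of the things that look like the tray, the largest one is meant.

How it is judged:
By the outcome, as a careful person would: the job done as asked, in the order asked, and still so for the second after the job is handed in, with the robot touching nothing.
It also fails if it takes over 72 s, if anything falls off the work surface, if the arm or the gripper's body presses on something with over 40 N, if the wrist force passes 120 N, or if a joint passes its speed limit or range.

ROBOT

A 7-joint arm with a two-finger parallel gripper is mounted at the origin on a cart in front of the work surface, level with it; the furniture and walls round the work are solid. World frame = base frame: x ahead of the robot, y to its left, z up, the work surface at z = 0. Lengths are in m, angles in rad, forces in N, time in s.
With the tool pointing down it reaches from about 0.35 to 0.9 m from the base axis. Payload 8.1 kg.
Tool frame: the origin (TCP) lies at the very end of the fingers, on their centre line; the grasp point (between the pads) lies 19 mm behind it; z points along the fingers, y is the line along which they close (so a half turn about z gives the same grasp; the last joint's range is limited). The gripper opens to 92 mm and grips with 3 to 60 N. Pads are 19 mm wide; open, the fingers measure 130 mm over their backs; the gripper's body (75 mm by 190 mm) begins 47 mm behind the grasp point.
Start: joints at [-1.446, 0.434, 0.025, 1.573, -0.012, 1.134, -0.075], TCP at [0.141, 0.609, 0.207] pointing down, gripper open.
Joint ranges: [-2.62, 2.62], [-0.44, 2.09], [-1.27, 1.32], [0.08, 2.57], [-1.32, 4.46], [0.12, 2], [-2.74, 2.74]. Speed limits (rad/s): [2.22, 2.22, 3.01, 3.01, 3.14, 3.14, 3.14].

INTERFACE

Orientations are given as a rotation vector (axis times angle).
In Python, from cell import readout, cams, job gives the robot as it stands.
- The arm moves only by the tool drive_tool, never from a script. Its argument "commands" is a list of rows, each a list of 3 entries, a list of its own where there are three numbers: the turn, a rotation vector about the tool's x, y, z in rad, then the shift along the tool's x, y, z in cm, then the gripper's target within -1 to 1 (fully open at 1, half-way at 0, shut at -1). A call has 1 to 20 rows; each row is the pose to reach, as a shift and turn from the pose commanded when the call began, along the tool's axes at that moment; what a row does not reach only later rows make up. A row lasts 1/12 s, in which the tool goes at most 41.7 mm and 7.16 degrees, less where a joint would pass 70% of its speed; a pose out of reach is approached as far as the arm can. A call with a gripper value outside its range is refused whole. The fingers move at their own pace and stop on an object; "newtons" is the grip in N (left out, the last holds). Time passes only in rows, so rows that repeat a pose let the fingers close. It gives the time, the measured TCP pose, the force, the opening and the grip force at its end, in the units of the state.
- readout.observe(): the state, without advancing time (a new reading comes with each control period).
- cams.get_image(name): name is "side" or "top" or "wrist"; returns the picture (420x560x3 uint8, blue, green, red); there is no depth.
- cams.camera_info(name): a dict with "camera_matrix" (3x3 intrinsics, pixels), "R" (3x3) and "t" (3): a world point X has camera coordinates R X + t. Camera axes: x right, y down, z forward; pixel columns grow to the right and rows downward; lengths in m; the calibration is good to about 2 mm. The wrist camera is an equidistant fisheye: a pixel r from the principal point sees the ray r / f radians off the axis. A picture is of the moment at which its call begins: read the wrist's pose just before it. camera_info takes no time and is no camera call; for the wrist camera it gives the pose at the moment of the call.
- job.sign_off(): hands the job in; it is judged then, once.
The state is a dict: "clock": time; "joints": joint angles; "dq": joint speeds; "joint_efforts": joint torques, N m; "position": TCP position; "ee_rot": TCP orientation; "force": force on the tool from outside, world axes, zero at the start; "ft_torque": the same for the moment, N m; "width": opening from 0.0 (shut) to 1.0 (fully open); "gripper_force": force on a finger pad.
Only numpy, scipy, OpenCV 4.12 (cv2) and the standard library are available. Lean on these libraries where they do the work, as an engineer would, in place of code of your own. Each camera call takes 0.05 s, during which the arm holds its last target. There are 200 camera calls.

## Working session

There is one attempt and no reset: what is moved stays moved. The work goes in short steps, Python scripts to look and compute and a tool call to move; the robot and the scene stay as the last step left them, time stands still between calls to the robot, and variables do not carry over. Pictures are saved under pics/ and viewed, at most 10 in all, crops included, and the job is handed in when it is done.

Besides the shell and the picture viewer there is one more tool, called after "Request:" in YAML: its name, and indented under it one key for each argument. drive_tool: Moves the arm, as the interface text tells. Its arguments: {"type":"object","properties":{"commands":{"type":"array"},"newtons":{"type":"number"}},"required":["commands"]}

```bash
mkdir -p pics
python3 - <<'E'
from cell import readout,cams
import cv2,numpy as np
for n in("side","top"):
    cv2.imwrite(f"pics/{n}0.png",cams.get_image(n))
    i=cams.camera_info(n);print(n,i)
print(readout.observe())
E
```

```text
side {'camera_matrix': array([[404.43604853,   0.        , 279.64569265],
       [  0.        , 404.43604853, 207.35064976],
       [  0.        ,   0.        ,   1.        ]]), 'R': array([[ 0.92538411, -0.37900219, -0.00464688],
       [-0.13823038, -0.32604156, -0.93519477],
       [ 0.35292579,  0.86605672, -0.35410329]]), 't': array([-0.45972831,  0.21050425,  1.29760752])}
top {'camera_matrix': array([[394.60008085,   0.        , 276.52380249],
       [  0.        , 394.60008085, 214.70844608],
       [  0.        ,   0.        ,   1.        ]]), 'R': array([[ 0.0057235 , -0.99953766,  0.02986136],
       [-0.98648248, -0.01053416, -0.1635278 ],
       [ 0.16376676, -0.02852176, -0.98608669]]), 't': array([0.08175021, 0.57812387, 1.36071906])}
{'clock': 0.1, 'joints': array([-1.44558806,  0.43516683,  0.02497791,  1.5739707 , -0.01160132,
        1.13398732, -0.07510636]), 'dq': array([-0.00029849,  0.00021193,  0.00028002, -0.00256217, -0.0010837 ,
       -0.00090036, -0.00175829]), 'joint_efforts': array([ 2.33575309e-03, -6.69121599e+01,  9.87409428e-01, -3.15144145e+01,
       -6.06081448e-02,  3.75926052e-02,  5.50959589e-05]), 'position': array([0.14110136, 0.60838711, 0.20582881]), 'ee_rot': array([-3.57188254e-01, -3.12118990e+00,  2.17841565e-03]), 'force': array([-0.52963563,  0.92200804, -0.41104974]), 'ft_torque': array([-0.0040055 , -0.0296241 , -0.02872784]), 'gripper_force': 0.0, 'width': 0.9975373166888867}
```

View pics/top0.png

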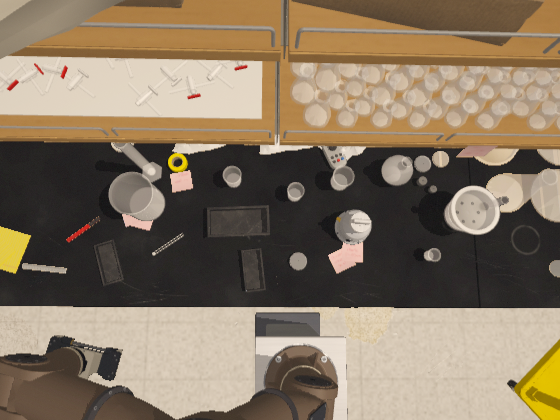

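View pics/side0.png

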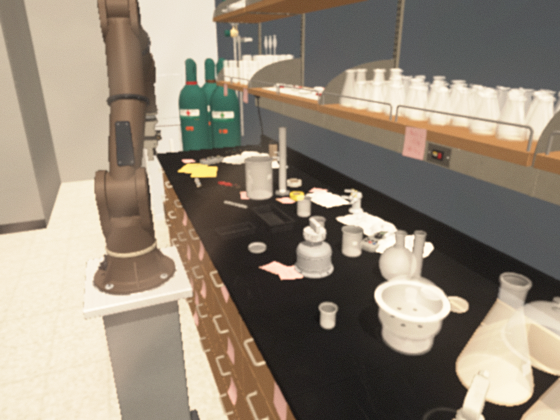

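Top view: the tank is at about (353,226), the large tray at (238,221), the petri dish at (298,261), and there are beakers at (232,176), (295,191), (343,178) and (432,255). I'll enlarge this area.

Run:
```python
import cv2,numpy as np
t=cv2.imread("pics/top0.png");s=cv2.imread("pics/side0.png")
f=lambda im,x,y,w,h,k:cv2.resize(im[y:y+h,x:x+w],None,fx=k,fy=k,interpolation=cv2.INTER_CUBIC)
g=lambda im:np.clip(255*(im/255.)**.5,0,255).astype('uint8')
a=f(t,325,200,60,50,8); b=f(g(s),285,205,60,80,6); c=f(g(t),200,195,80,50,4)
cv=np.zeros((600,800,3),'uint8'); cv[:400,:400]=a[:400,:400]; cv[:480,420:780]=b; cv[400:600,:320]=c
cv2.imwrite("pics/crop1.png",cv)
```

```text
(no output)
```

View pics/crop1.png

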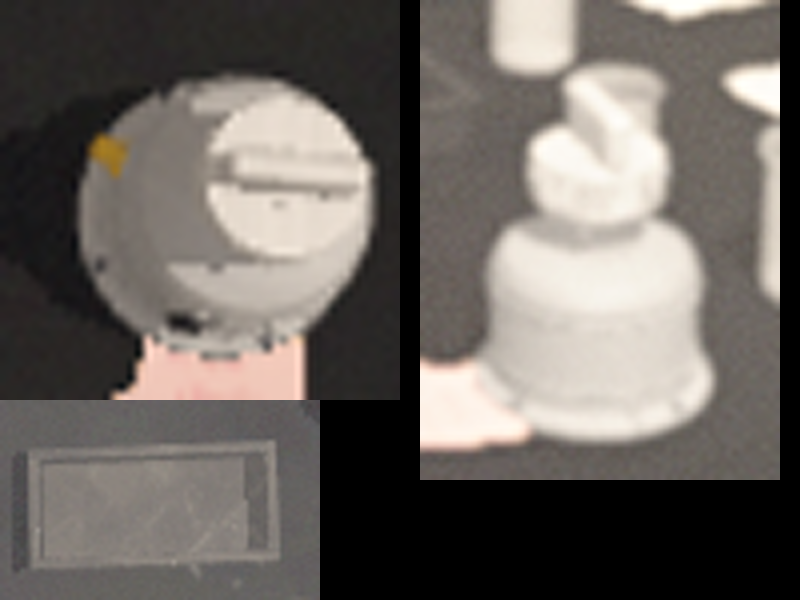

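```bash
cat > h.py <<'E'
import numpy as np,cv2
from cell import readout,cams
from scipy.spatial.transform import Rotation as Ro
def ray(n,px,z,info=None):
    i=info or cams.camera_info(n);K=i["camera_matrix"];R=i["R"];t=i["t"];u=np.array(px,float)
    if n=="wrist":
        d=np.array([(u[0]-K[0,2])/K[0,0],(u[1]-K[1,2])/K[1,1]]);th=np.hypot(*d)
        r=np.array([*(d/th*np.sin(th)),np.cos(th)])
    else: r=np.linalg.inv(K)@[u[0],u[1],1]
    C=-R.T@t;w=R.T@r;return (C+w*(z-C[2])/w[2])
def local(p,rv,X):   # world point -> tool frame cm
    return Ro.from_rotvec(rv).inv().apply(np.array(X)-p)*100
E
python3 - <<'E'
from h import *
c=lambda x,y,k,ox,oy:(ox+(x+.5)/k-.5,oy+(y+.5)/k-.5)
T=lambda x,y,z:ray("top",c(x,y,8,325,200),z).round(4)
print("captop",T(288,177,.136),T(208,177,.136),T(368,177,.136))
print("bar",T(232,166,.166),T(360,174,.166))
print("flange",T(80,210,.0),)
print("tray",[ray("top",c(x,y-400,4,200,195),.036).round(4) for x,y in((28,452),(275,440),(280,556),(30,567))])
for n,p,z in(("petri",(298,261),.01),("b",(232,169),.08),("b",(295,185),.07),("b",(343,172),.08),("low",(432,250),.05)):print(n,ray("top",p,z).round(3))
S=lambda x,y,z:ray("side",c(x-420,y,6,285,205),z).round(4)
print("side bar",S(573,90,.166),S(600,165,.136))
o=readout.observe();R=Ro.from_rotvec(o["ee_rot"]).as_matrix();print(R.round(3))
w=cams.camera_info("wrist");print(-w["R"].T@w["t"],w["R"][2],w["camera_matrix"][0])
E
```

```text
captop [ 0.5419 -0.1925  0.136 ] [ 0.5415 -0.1588  0.136 ] [ 0.5422 -0.2262  0.136 ]
bar [ 0.5417 -0.1622  0.166 ] [ 0.5389 -0.2148  0.166 ]
flange [ 0.546 -0.129  0.   ]
tray [array([0.6022, 0.3369, 0.036 ]), array([0.6157, 0.1158, 0.036 ]), array([0.5106, 0.1104, 0.036 ]), array([0.4988, 0.3316, 0.036 ])]
petri [0.416 0.007 0.01 ]
b [0.734 0.246 0.08 ]
b [0.681 0.022 0.07 ]
b [ 0.729 -0.149  0.08 ]
low [ 0.456 -0.466  0.05 ]
side bar [ 0.5303 -0.1736  0.166 ] [ 0.5308 -0.2056  0.136 ]
[[-0.974  0.226 -0.   ]
 [ 0.226  0.974 -0.001]
 [-0.    -0.001 -1.   ]]
[0.06096329 0.62735768 0.38319427] [ 0.29450325 -0.06967374 -0.95310724] [325.1922621    0.         279.89262966]
```

Request:
drive_tool:
  commands:
    - [[0, 0, 0.3], [-33, -18.8, -5.4], 1]
    - [[0, 0, 0.3], [-33, -18.8, -5.4], 1]
    - [[0, 0, 0.3], [-33, -18.8, -5.4], 1]
    - [[0, 0, 0.3], [-33, -18.8, -5.4], 1]
    - [[0, 0, 0.3], [-33, -18.8, -5.4], 1]
    - [[0, 0, 0.3], [-33, -18.8, -5.4], 1]
    - [[0, 0, 0.3], [-33, -18.8, -5.4], 1]
    - [[0, 0, 0.3], [-33, -18.8, -5.4], 1]
    - [[0, 0, 0.3], [-33, -18.8, -5.4], 1]
    - [[0, 0, 0.9], [-57.1, -68.9, -4.4], 1]
    - [[0, 0, 0.9], [-57.1, -68.9, -4.4], 1]
    - [[0, 0, 0.9], [-57.1, -68.9, -4.4], 1]
    - [[0, 0, 0.9], [-57.1, -68.9, -4.4], 1]
    - [[0, 0, 0.9], [-57.1, -68.9, -4.4], 1]
    - [[0, 0, 1.39], [-57.1, -68.9, -4.4], 1]
    - [[0, 0, 1.39], [-57.1, -68.9, -4.4], 1]
    - [[0, 0, 1.39], [-57.1, -68.9, -4.4], 1]
    - [[0, 0, 1.39], [-57.1, -68.9, -4.4], 1]
    - [[0, 0, 1.39], [-57.1, -68.9, -4.4], 1]
    - [[0, 0, 1.39], [-57.1, -68.9, -4.4], 1]

```text
clock: 1.77
position: [0.5178, -0.0911, 0.2521]
ee_rot: [-2.273, -2.168, -0.0]
force: [0.2, 0.7, -0.6]
width: 1.003
gripper_force: 0.0
```

Request:
drive_tool:
  commands:
    - [[0, 0, 0], [-10, 2.8, 0], 1]
    - [[0, 0, 0], [-10, 2.8, 0], 1]
    - [[0, 0, 0], [-10, 2.8, 0], 1]
    - [[0, 0, 0], [-10, 2.8, 0], 1]
    - [[0, 0, 0], [-10, 2.8, 0], 1]

```text
clock: 2.18
position: [0.5407, -0.1921, 0.2516]
ee_rot: [-2.276, -2.165, 0.002]
force: [0.0, 1.1, -0.0]
width: 0.998
gripper_force: 0.0
```

Run:
```python
from h import *
import pickle
i=cams.camera_info("wrist");o=readout.observe();im=cams.get_image("wrist")
pickle.dump((i,o),open("w1.pkl","wb"));cv2.imwrite("pics/w1.png",im)
print(o["position"],o["ee_rot"],o["joints"],o["force"],o["ft_torque"])
```

```text
[ 0.54073286 -0.19205751  0.25162921] [-2.27612111e+00 -2.16466767e+00  1.72172288e-03] [-0.24235993  0.35471788  0.67720498  1.67372472 -0.23506017  1.19733179
  0.44085771] [ 0.01978943  1.05603443 -0.02302303] [-0.05668228  0.08427424  0.07378028]
```

View pics/w1.png

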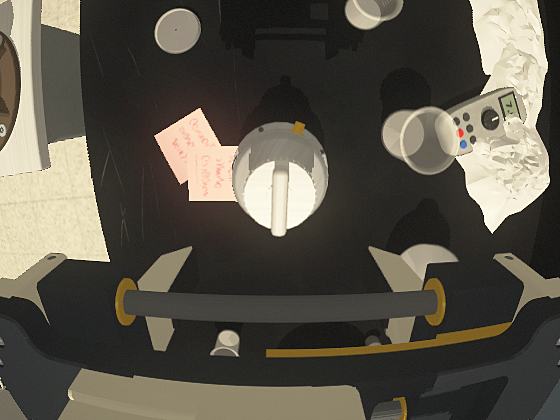

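The wrist view shows the cap at about (279,193), with the bar running from (280,158) to (279,236). I'll enlarge it.

Run:
```python
import cv2
im=cv2.imread("pics/w1.png");cv2.imwrite("pics/w1c.png",cv2.resize(im[115:245,225:335],None,fx=4.5,fy=4.5,interpolation=cv2.INTER_CUBIC))
```

```text
(no output)
```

View pics/w1c.png

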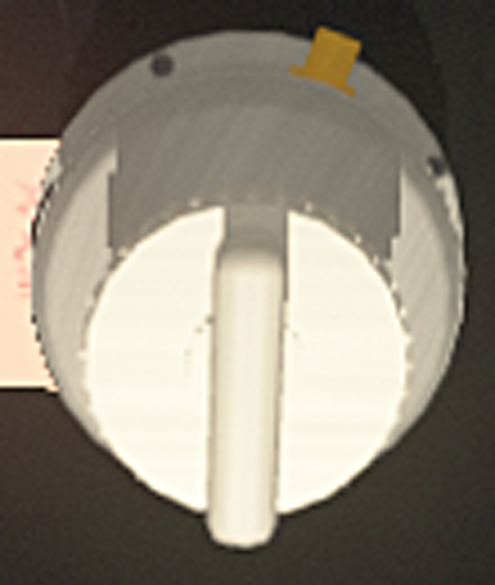

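Run:
```python
from h import *
import pickle
i,o=pickle.load(open("w1.pkl","rb"))
P=lambda x,y,z:ray("wrist",(225+(x+.5)/4.5-.5,115+(y+.5)/4.5-.5),z,i)
a,b=P(250,250,.166),P(243,543,.166)
print(a,b,np.linalg.norm(a-b),(a+b)/2,np.arctan2(a[1]-b[1],a[0]-b[0]))
for z in(.166,):
  l,r=P(214,396,z),P(278.5,396,z);print(np.linalg.norm(l-r))
  e=P(218,275,z)-P(210,525,z);f=P(282,275,z)-P(275,525,z);print(np.arctan2(e[1],e[0]),np.arctan2(f[1],f[0]))
l,r,t,m=P(85,355,.136),P(408,355,.136),P(250,203,.136),P(246,515,.136)
print((l+r)/2,np.linalg.norm(l-r),(t+m)/2,np.linalg.norm(t-m))
R=Ro.from_rotvec(o["ee_rot"]).as_matrix();print(R.round(4),np.arctan2(R[1,0],R[0,0]))
```

```text
[ 0.54246284 -0.15962456  0.166     ] [ 0.53826633 -0.21699632  0.166     ] 0.05752503105826431 [ 0.54036458 -0.18831044  0.166     ] 1.497780383457638
0.012087813252021445
1.4835293611840048 1.5002451725569288
[ 0.54035383 -0.18730839  0.136     ] 0.0671472820463553 [ 0.54056626 -0.18920683  0.136     ] 0.06727649952151166
[[ 5.020e-02  9.987e-01 -1.100e-03]
 [ 9.987e-01 -5.020e-02 -4.000e-04]
 [-5.000e-04 -1.100e-03 -1.000e+00]] 1.520611779617621
```

Request:
drive_tool:
  commands:
    - [[0, 0, 0.025], [0.3, 0, 4], 1]
    - [[0, 0, 0.025], [0.3, 0, 7.5], 1]
    - [[0, 0, 0.025], [0.3, 0, 9.5], 1]
    - [[0, 0, 0.025], [0.3, 0, 10.6], 1]
    - [[0, 0, 0.025], [0.3, 0, 11.2], 1]
    - [[0, 0, 0.025], [0.3, 0, 11.2], 1]
    - [[0, 0, 0.025], [0.3, 0, 11.2], 1]
    - [[0, 0, 0.025], [0.3, 0, 11.2], 1]

```text
clock: 2.9
position: [0.5424, -0.1877, 0.1416]
ee_rot: [2.298, 2.139, 0.002]
force: [-0.1, 0.6, -0.1]
width: 1.0
gripper_force: 0.0
```

Request:
drive_tool:
  commands:
    - [[0, 0, 0], [0, 0, 0], -1]
    - [[0, 0, 0], [0, 0, 0], -1]
    - [[0, 0, 0], [0, 0, 0], -1]
    - [[0, 0, 0], [0, 0, 0], -1]
    - [[0, 0, 0], [0, 0, 0], -1]
    - [[0, 0, 0], [0, 0, 0], -1]
    - [[0, 0, 0], [0, 0, 0], -1]
    - [[0, 0, 0], [0, 0, 0], -1]
    - [[0, 0, 0], [0, 0, 0], -1]
    - [[0, 0, 0], [0, 0, 0], -1]
    - [[0, 0, 0], [0, 0, 0], -1]
    - [[0, 0, 0], [0, 0, 0], -1]
  newtons: 60

```text
clock: 3.9
position: [0.5414, -0.1876, 0.1401]
ee_rot: [-2.3, -2.14, -0.0]
force: [0.7, -0.1, -0.3]
width: 0.178
gripper_force: 0.0
```

```bash
cat > st.py <<'E'
from h import *
o=readout.observe();R=Ro.from_rotvec(o["ee_rot"]).as_matrix()
print(o["clock"],o["position"].round(4),"yaw",np.arctan2(R[1,0],R[0,0]).round(4),"F",o["force"].round(2),"M",o["ft_torque"].round(3),"w",round(o["width"],3),"g",round(o["gripper_force"],1),"j",o["joints"].round(2),"z",R[:,2].round(3))
E
python3 st.py
```

```text
3.9 [ 0.5414 -0.1876  0.1401] yaw 1.4987 F [ 0.71 -0.08 -0.26] M [-0.08   0.058 -0.037] w 0.178 g 0.0 j [-0.2   0.46  0.63  1.82 -0.33  0.96  0.49] z [-0.  0. -1.]
```

Request:
drive_tool:
  commands:
    - [[0, 0, 0], [0, 0, 0], -1]
    - [[0, 0, 0], [0, 0, 0], -1]
    - [[0, 0, 0], [0, 0, 0], -1]
    - [[0, 0, 0], [0, 0, 0], -1]
    - [[0, 0, 0], [0, 0, 0], -1]

```text
clock: 4.32
position: [0.5412, -0.1876, 0.1402]
ee_rot: [-2.3, -2.14, 0.0]
force: [-1.7, 0.1, 2.3]
width: 0.138
gripper_force: 60.0
```

```bash
python3 st.py
```

```text
4.3167 [ 0.5412 -0.1876  0.1402] yaw 1.4986 F [-1.66  0.12  2.27] M [-0.031  0.689  0.046] w 0.138 g 60.0 j [-0.2   0.46  0.63  1.82 -0.33  0.96  0.49] z [-0.  0. -1.]
```

Request:
drive_tool:
  commands:
    - [[0, 0, -0.02], [0, 0, 0], -1]
    - [[0, 0, -0.04], [0, 0, 0], -1]
    - [[0, 0, -0.06], [0, 0, 0], -1]
    - [[0, 0, -0.08], [0, 0, 0], -1]
    - [[0, 0, -0.1], [0, 0, 0], -1]
    - [[0, 0, -0.1], [0, 0, 0], -1]

```text
clock: 4.82
position: [0.5415, -0.1878, 0.1402]
ee_rot: [2.188, 2.254, 0.0]
force: [-2.1, -1.9, 0.7]
width: 0.142
gripper_force: 60.0
```

```bash
python3 st.py
```

```text
4.8167 [ 0.5415 -0.1878  0.1402] yaw 1.6004 F [-2.15 -1.89  0.69] M [-0.425  0.332 -0.064] w 0.142 g 60.0 j [-0.19  0.46  0.6   1.82 -0.31  0.96  0.58] z [ 0. -0. -1.]
```

Request:
drive_tool:
  commands:
    - [[0, 0, -0.02], [0, 0, 0], -1]
    - [[0, 0, -0.04], [0, 0, 0], -1]
    - [[0, 0, -0.06], [0, 0, 0], -1]
    - [[0, 0, -0.06], [0, 0, 0], -1]

```text
clock: 5.15
position: [0.5415, -0.1877, 0.1402]
ee_rot: [2.119, 2.318, 0.0]
force: [-1.0, -1.0, 0.1]
width: 0.144
gripper_force: 60.0
```

```bash
python3 st.py
```

```text
5.15 [ 0.5415 -0.1877  0.1402] yaw 1.6605 F [-1.   -1.05  0.05] M [-0.505  0.179 -0.091] w 0.144 g 60.0 j [-0.18  0.45  0.58  1.82 -0.3   0.96  0.63] z [ 0. -0. -1.]
```

Request:
drive_tool:
  commands:
    - [[0, 0, -0.02], [0, 0, 0], -1]
    - [[0, 0, -0.04], [0, 0, 0], -1]
    - [[0, 0, -0.06], [0, 0, 0], -1]
    - [[0, 0, -0.06], [0, 0, 0], -1]

```text
clock: 5.48
position: [0.5415, -0.1876, 0.1402]
ee_rot: [2.049, 2.381, 0.0]
force: [-0.3, -2.5, 0.1]
width: 0.141
gripper_force: 60.0
```

```bash
python3 st.py
```

```text
5.4833 [ 0.5415 -0.1876  0.1402] yaw 1.7207 F [-0.27 -2.45  0.14] M [-0.533  0.104 -0.059] w 0.141 g 60.0 j [-0.16  0.45  0.57  1.82 -0.29  0.95  0.68] z [ 0. -0. -1.]
```

Request:
drive_tool:
  commands:
    - [[0, 0, -0.02], [0, 0, 0], -1]
    - [[0, 0, -0.04], [0, 0, 0], -1]
    - [[0, 0, -0.06], [0, 0, 0], -1]
    - [[0, 0, -0.06], [0, 0, 0], -1]

```text
clock: 5.82
position: [0.5412, -0.1876, 0.1402]
ee_rot: [-1.977, -2.442, 0.0]
force: [-1.0, -2.1, 1.4]
width: 0.137
gripper_force: 60.1
```

```bash
python3 st.py
```

```text
5.8167 [ 0.5412 -0.1876  0.1402] yaw 1.7804 F [-1.02 -2.06  1.42] M [-0.533  0.256 -0.129] w 0.137 g 60.1 j [-0.15  0.45  0.55  1.82 -0.28  0.95  0.73] z [-0.  0. -1.]
```

Request:
drive_tool:
  commands:
    - [[0, 0, -0.015], [0, 0, 0], -1]
    - [[0, 0, -0.03], [0, 0, 0], -1]
    - [[0, 0, -0.04], [0, 0, 0], -1]
    - [[0, 0, -0.04], [0, 0, 0], -1]

```text
clock: 6.15
position: [0.5411, -0.1877, 0.1401]
ee_rot: [-1.929, -2.479, 0.0]
force: [-1.9, -2.4, 2.5]
width: 0.141
gripper_force: 60.3
```

```bash
python3 st.py
```

```text
6.15 [ 0.5411 -0.1877  0.1401] yaw 1.8192 F [-1.9  -2.37  2.48] M [-0.649  0.666 -0.368] w 0.141 g 60.3 j [-0.15  0.45  0.54  1.82 -0.28  0.95  0.76] z [-0.  0. -1.]
```

Request:
drive_tool:
  commands:
    - [[0, 0, -0.01], [0, 0, 0], -1]
    - [[0, 0, -0.015], [0, 0, 0], -1]
    - [[0, 0, -0.015], [0, 0, 0], -1]

```text
clock: 6.4
position: [0.5411, -0.1877, 0.1401]
ee_rot: [-1.911, -2.493, 0.0]
force: [-3.3, -1.7, 2.3]
width: 0.14
gripper_force: 60.6
```

```bash
python3 st.py
```

```text
6.4 [ 0.5411 -0.1877  0.1401] yaw 1.8337 F [-3.3  -1.74  2.28] M [-0.63   0.871 -0.44 ] w 0.14 g 60.6 j [-0.14  0.45  0.54  1.82 -0.28  0.95  0.78] z [-0.  0. -1.]
```

Request:
drive_tool:
  commands:
    - [[0, 0, -0.01], [0, 0, 0], -1]
    - [[0, 0, -0.02], [0, 0, 0], -1]
    - [[0, 0, -0.02], [0, 0, 0], -1]

```text
clock: 6.65
position: [0.5412, -0.1877, 0.1401]
ee_rot: [-1.885, -2.513, 0.0]
force: [-3.7, -3.3, 3.0]
width: 0.137
gripper_force: 61.1
```

```bash
python3 st.py
```

```text
6.65 [ 0.5412 -0.1877  0.1401] yaw 1.8541 F [-3.66 -3.34  2.98] M [-0.717  0.941 -0.697] w 0.137 g 61.1 j [-0.14  0.45  0.53  1.82 -0.27  0.95  0.79] z [-0.  0. -1.]
```

Request:
drive_tool:
  commands:
    - [[0, 0, -0.003], [0, 0, 0], -1]
    - [[0, 0, -0.003], [0, 0, 0], -1]
    - [[0, 0, -0.003], [0, 0, 0], -1]
    - [[0, 0, -0.003], [0, 0, 0], -1]
    - [[0, 0, -0.003], [0, 0, 0], -1]
    - [[0, 0, -0.003], [0, 0, 0], -1]

```text
clock: 7.15
position: [0.5412, -0.1876, 0.1401]
ee_rot: [-1.882, -2.515, 0.0]
force: [-4.7, -3.5, 2.9]
width: 0.14
gripper_force: 61.2
```

```bash
python3 st.py
```

```text
7.15 [ 0.5412 -0.1876  0.1401] yaw 1.8566 F [-4.69 -3.54  2.92] M [-0.821  1.086 -0.703] w 0.14 g 61.2 j [-0.14  0.45  0.53  1.82 -0.27  0.95  0.79] z [-0. -0. -1.]
```

Request:
drive_tool:
  commands:
    - [[0, 0, 0], [0, 0, 0], -1]
    - [[0, 0, 0], [0, 0, 0], -1]
    - [[0, 0, 0], [0, 0, 0], -1]
    - [[0, 0, 0], [0, 0, 0], -1]
    - [[0, 0, 0], [0, 0, 0], -1]
    - [[0, 0, 0], [0, 0, 0], -1]
    - [[0, 0, 0], [0, 0, 0], -1]
    - [[0, 0, 0], [0, 0, 0], -1]
    - [[0, 0, 0], [0, 0, 0], -1]
    - [[0, 0, 0], [0, 0, 0], -1]
    - [[0, 0, 0], [0, 0, 0], -1]
    - [[0, 0, 0], [0, 0, 0], -1]

```text
clock: 8.15
position: [0.5412, -0.1876, 0.1401]
ee_rot: [-1.882, -2.515, 0.0]
force: [-3.7, -3.4, 1.7]
width: 0.14
gripper_force: 61.2
```

```bash
python3 st.py
```

```text
8.15 [ 0.5412 -0.1876  0.1401] yaw 1.8565 F [-3.67 -3.43  1.7 ] M [-0.791  1.114 -0.659] w 0.14 g 61.2 j [-0.14  0.45  0.53  1.82 -0.27  0.95  0.79] z [-0. -0. -1.]
```

Request:
drive_tool:
  commands:
    - [[0, 0, 0.03], [0, 0, 0], -1]
    - [[0, 0, 0.05], [0, 0, 0], -1]
    - [[0, 0, 0.05], [0, 0, 0.2], -1]
    - [[0, 0, 0.05], [0, 0, 0.4], -1]
    - [[0, 0, 0.05], [0, 0, 0.6], -1]
    - [[0, 0, 0.05], [0, 0, 0.72], -1]
    - [[0, 0, 0.05], [0, 0, 0.72], -1]
    - [[0, 0, 0.05], [0, 0, 0.72], -1]
    - [[0, 0, 0.05], [0, 0, 0.72], -1]

```text
clock: 8.9
position: [0.5415, -0.1876, 0.1336]
ee_rot: [1.943, 2.468, 0.0]
force: [-6.0, -2.2, 10.3]
width: 0.137
gripper_force: 60.1
```

```bash
python3 st.py
```

```text
8.9 [ 0.5415 -0.1876  0.1336] yaw 1.8078 F [-5.96 -2.15 10.33] M [-0.562  1.595 -0.015] w 0.137 g 60.1 j [-0.15  0.45  0.54  1.83 -0.28  0.94  0.76] z [ 0. -0. -1.]
```

Request:
drive_tool:
  commands:
    - [[0, 0, 0], [0, -0.1, 0.08], -1]
    - [[0, 0, -0.02], [0, -0.1, 0.08], -1]
    - [[0, 0, -0.04], [0, -0.1, 0.08], -1]
    - [[0, 0, -0.06], [0, -0.1, 0.08], -1]
    - [[0, 0, -0.08], [0, -0.1, 0.08], -1]
    - [[0, 0, -0.08], [0, -0.1, 0.08], -1]

```text
clock: 9.4
position: [0.5418, -0.1875, 0.1333]
ee_rot: [1.84, 2.544, 0.003]
force: [-3.7, -0.5, 10.9]
width: 0.14
gripper_force: 60.0
```

```bash
python3 st.py
```

```text
9.4 [ 0.5418 -0.1875  0.1333] yaw 1.8895 F [-3.75 -0.52 10.88] M [-0.315  0.809 -0.136] w 0.14 g 60.0 j [-0.13  0.45  0.52  1.83 -0.27  0.93  0.83] z [ 0.003  0.    -1.   ]
```

Request:
drive_tool:
  commands:
    - [[0, 0, -0.03], [0, 0, 0.03], -1]
    - [[0, 0, -0.06], [0, 0, 0.03], -1]
    - [[0, 0, -0.09], [0, 0, 0.03], -1]
    - [[0, 0, -0.12], [0, 0, 0.03], -1]
    - [[0, 0, -0.15], [0, 0, 0.03], -1]
    - [[0, 0, -0.15], [0, 0, 0.03], -1]

```text
clock: 9.9
position: [0.5416, -0.1871, 0.1329]
ee_rot: [1.643, 2.676, 0.003]
force: [-4.3, 0.9, 10.9]
width: 0.14
gripper_force: 60.1
```

```bash
python3 st.py
```

```text
9.9 [ 0.5416 -0.1871  0.1329] yaw 2.0402 F [-4.28  0.86 10.94] M [-0.02   0.995 -0.133] w 0.14 g 60.1 j [-0.1   0.45  0.48  1.82 -0.25  0.93  0.96] z [ 0.002  0.001 -1.   ]
```

Request:
drive_tool:
  commands:
    - [[0, 0, -0.04], [0, 0, 0], -1]
    - [[0, 0, -0.08], [0, 0, 0], -1]
    - [[0, 0, -0.12], [0, 0, 0], -1]
    - [[0, 0, -0.16], [0, 0, 0], -1]
    - [[0, 0, -0.2], [0, 0, 0], -1]
    - [[0, 0, -0.24], [0, 0, 0], -1]
    - [[0, 0, -0.28], [0, 0, 0], -1]
    - [[0, 0, -0.32], [0, 0, 0], -1]
    - [[0, 0, -0.36], [0, 0, 0], -1]
    - [[0, 0, -0.4], [0, 0, 0], -1]
    - [[0, 0, -0.44], [0, 0, 0], -1]
    - [[0, 0, -0.48], [0, 0, 0], -1]
    - [[0, 0, -0.52], [0, 0, 0], -1]
    - [[0, 0, -0.55], [0, 0, 0], -1]
    - [[0, 0, -0.55], [0, 0, 0], -1]

```text
clock: 11.15
position: [0.5406, -0.1875, 0.1327]
ee_rot: [0.856, 3.022, 0.001]
force: [-7.0, 0.1, 10.6]
width: 0.139
gripper_force: 60.1
```

```bash
python3 st.py
```

```text
11.15 [ 0.5406 -0.1875  0.1327] yaw 2.5896 F [-6.96  0.15 10.62] M [-0.274  1.531 -0.168] w 0.139 g 60.1 j [-0.    0.43  0.34  1.82 -0.17  0.92  1.43] z [ 0.001  0.    -1.   ]
```

Request:
drive_tool:
  commands:
    - [[0, 0, -0.03], [0, 0, 0], -1]
    - [[0, 0, -0.06], [0, 0, 0], -1]
    - [[0, 0, -0.09], [0, 0, 0], -1]
    - [[0, 0, -0.12], [0, 0, 0], -1]
    - [[0, 0, -0.15], [0, 0, 0], -1]
    - [[0, 0, -0.15], [0, 0, 0], -1]

```text
clock: 11.65
position: [0.5403, -0.1876, 0.1327]
ee_rot: [0.628, 3.078, 0.001]
force: [-7.1, -1.5, 11.2]
width: 0.14
gripper_force: 60.1
```

```bash
python3 st.py
```

```text
11.65 [ 0.5403 -0.1876  0.1327] yaw 2.7393 F [-7.14 -1.46 11.18] M [-0.331  1.688 -0.183] w 0.14 g 60.1 j [ 0.02  0.43  0.3   1.81 -0.15  0.92  1.56] z [ 0.  0. -1.]
```

Request:
drive_tool:
  commands:
    - [[0, 0, -0.02], [0, 0, 0], -1]
    - [[0, 0, -0.04], [0, 0, 0], -1]
    - [[0, 0, -0.06], [0, 0, 0], -1]
    - [[0, 0, -0.06], [0, 0, 0], -1]

```text
clock: 11.98
position: [0.5402, -0.1876, 0.1326]
ee_rot: [-0.536, -3.095, -0.001]
force: [-7.8, -1.9, 12.1]
width: 0.14
gripper_force: 60.1
```

```bash
python3 st.py
```

```text
11.9833 [ 0.5402 -0.1876  0.1326] yaw 2.7986 F [-7.81 -1.89 12.15] M [-0.374  1.75  -0.18 ] w 0.14 g 60.1 j [ 0.03  0.43  0.28  1.81 -0.15  0.92  1.61] z [-0.  0. -1.]
```

Request:
drive_tool:
  commands:
    - [[0, 0, 0], [0, 0, -0.2], -1]
    - [[0, 0, 0], [0, 0, -0.5], -1]
    - [[0, 0, 0], [0, 0, -0.8], -1]
    - [[0, 0, 0], [0, 0, -1.0], -1]
    - [[0, 0, 0], [0, 0, -1.1], -1]
    - [[0, 0, 0], [0, 0, -1.1], -1]

```text
clock: 12.48
position: [0.5403, -0.1873, 0.1426]
ee_rot: [-0.537, -3.095, -0.0]
force: [-3.1, -2.2, -1.1]
width: 0.141
gripper_force: 60.1
```

```bash
python3 st.py
```

```text
12.4833 [ 0.5403 -0.1873  0.1426] yaw 2.7979 F [-3.12 -2.24 -1.14] M [-0.566  0.732  0.01 ] w 0.141 g 60.1 j [ 0.03  0.42  0.29  1.8  -0.14  0.94  1.61] z [-0.  0. -1.]
```

Request:
drive_tool:
  commands:
    - [[0, 0, 0], [0, 0, -0.3], -1]
    - [[0, 0, 0], [0, 0, -0.7], -1]
    - [[0, 0, 0], [0, 0, -1.2], -1]
    - [[0, 0, 0], [0, 0, -1.8], -1]
    - [[0, 0, 0], [0, 0, -2.4], -1]
    - [[0, 0, 0], [0, 0, -3.0], -1]
    - [[0, 0, 0], [0, 0, -3.6], -1]
    - [[0, 0, 0], [0, 0, -4.2], -1]
    - [[0, 0, 0], [0, 0, -4.2], -1]

```text
clock: 13.23
position: [0.5412, -0.188, 0.1864]
ee_rot: [0.539, 3.093, 0.0]
force: [0.7, 0.4, -1.4]
width: 0.14
gripper_force: 60.0
```

Run:
```python
exec(open("st.py").read())
i=cams.camera_info("wrist");im=cams.get_image("wrist");cv2.imwrite("pics/w2.png",im)
```

```text
13.2333 [ 0.5412 -0.188   0.1864] yaw 2.7967 F [ 0.7   0.38 -1.35] M [-0.075  0.012  0.013] w 0.14 g 60.0 j [ 0.02  0.37  0.3   1.75 -0.12  1.04  1.59] z [ 0.002 -0.    -1.   ]
```

View pics/w2.png

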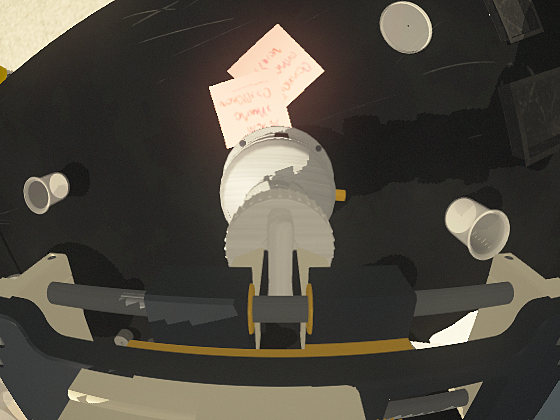

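Request:
drive_tool:
  commands:
    - [[0, 0, 0], [0, 0, -1], -1]
    - [[0, 0, 0], [0.2, 0.6, -2], -1]
    - [[0, 0, 0], [0.7, 2.2, -2], -1]
    - [[0, 0, 0], [1.5, 4.7, -2], -1]
    - [[0, 0, 0], [2.4, 7.6, -2], -1]
    - [[0, 0, 0], [3.4, 10.8, -2], -1]
    - [[0, 0, 0], [4.4, 13.9, -2], -1]
    - [[0, 0, 0], [5.4, 17.1, -2], -1]
    - [[0, 0, 0], [6.4, 20.3, -2], -1]
    - [[0, 0, 0], [7.4, 23.4, -2], -1]
    - [[0, 0, 0], [8.4, 26.6, -2], -1]
    - [[0, 0, 0], [9.4, 29.8, -2], -1]
    - [[0, 0, 0], [10.4, 32.9, -2], -1]
    - [[0, 0, 0], [11.3, 35.8, -2], -1]
    - [[0, 0, 0], [12, 38, -2], -1]
    - [[0, 0, 0], [12.4, 39.2, -2], -1]
    - [[0, 0, 0], [12.4, 39.3, -2], -1]
    - [[0, 0, 0], [12.4, 39.3, -2], -1]
    - [[0, 0, 0], [12.4, 39.3, -2], -1]

```text
clock: 14.87
position: [0.5569, 0.2219, 0.2051]
ee_rot: [0.542, 3.094, -0.002]
force: [0.4, -0.1, -1.5]
width: 0.141
gripper_force: 60.0
```

Run:
```python
exec(open("st.py").read())
im=cams.get_image("top");im=np.clip(255*(im/255.)**.6,0,255).astype('uint8')
w=cams.get_image("wrist")
c=cv2.resize(im[150:290,180:380],None,fx=4,fy=4,interpolation=cv2.INTER_CUBIC)
cv2.imwrite("pics/t3.png",c);cv2.imwrite("pics/w3.png",w)
```

```text
14.8667 [0.5569 0.2219 0.2051] yaw 2.7947 F [ 0.36 -0.1  -1.5 ] M [-0.026  0.027 -0.037] w 0.141 g 60.0 j [-0.59  0.39  0.17  1.65 -0.07  1.1   0.82] z [ 0.    -0.001 -1.   ]
```

View pics/w3.png

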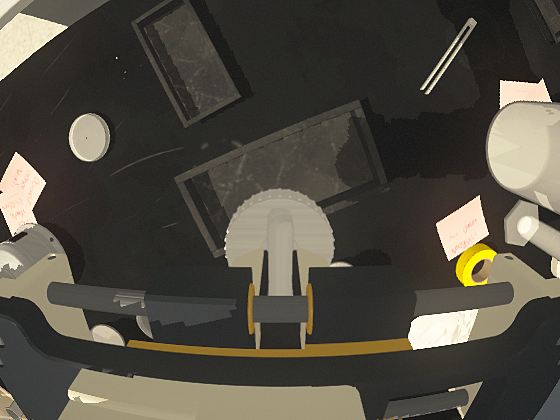

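The wrist view shows the cap held over the tray. The tray's rim corners are at about (177,180), (362,102), (386,182) and (219,257).

Run:
```python
from h import *
P=[ray("wrist",p,.036) for p in((177,180),(362,102),(386,182),(219,257))]
print(np.round(P,4),np.mean(P,0))
```

```text
[[0.5111 0.115  0.036 ]
 [0.4999 0.3356 0.036 ]
 [0.5934 0.3361 0.036 ]
 [0.6147 0.1234 0.036 ]] [0.5547778  0.22754042 0.036     ]
```

Request:
drive_tool:
  commands:
    - [[0, 0, 0], [0, 0, 1], -1]
    - [[0, 0, 0], [0, 0, 3], -1]
    - [[0, 0, 0], [0, 0, 5.5], -1]
    - [[0, 0, 0], [0, 0, 8], -1]
    - [[0, 0, 0], [0, 0, 10.5], -1]
    - [[0, 0, 0], [0, 0, 12.5], -1]
    - [[0, 0, 0], [0, 0, 14], -1]
    - [[0, 0, 0], [0, 0, 15.2], -1]
    - [[0, 0, 0], [0, 0, 16.1], -1]
    - [[0, 0, 0], [0, 0, 16.7], -1]
    - [[0, 0, 0], [0, 0, 17.1], -1]
    - [[0, 0, 0], [0, 0, 17.1], -1]
    - [[0, 0, 0], [0, 0, 17.1], -1]

```text
clock: 16.05
position: [0.557, 0.2241, 0.0343]
ee_rot: [0.539, 3.094, 0.001]
force: [0.1, 0.3, -1.2]
width: 0.137
gripper_force: 60.0
```

```bash
python3 st.py
```

```text
16.05 [0.557  0.2241 0.0343] yaw 2.7967 F [ 0.11  0.31 -1.19] M [0.017 0.012 0.056] w 0.137 g 60.0 j [-0.56  0.58  0.13  1.82 -0.1   0.75  0.85] z [ 0.001  0.    -1.   ]
```

Request:
drive_tool:
  commands:
    - [[0, 0, 0], [0, 0, 0.1], -1]
    - [[0, 0, 0], [0, 0, 0.2], -1]
    - [[0, 0, 0], [0, 0, 0.2], -1]
    - [[0, 0, 0], [0, 0, 0.2], -1]

```text
clock: 16.38
position: [0.5567, 0.2241, 0.0322]
ee_rot: [0.539, 3.095, 0.001]
force: [0.4, 0.8, -1.2]
width: 0.142
gripper_force: 60.0
```

```bash
python3 st.py
```

```text
16.3833 [0.5567 0.2241 0.0322] yaw 2.7968 F [ 0.37  0.78 -1.2 ] M [-0.022 -0.004  0.02 ] w 0.142 g 60.0 j [-0.56  0.59  0.13  1.82 -0.11  0.74  0.85] z [ 0.  0. -1.]
```

Request:
drive_tool:
  commands:
    - [[0, 0, 0], [0, 0, 0.1], -1]
    - [[0, 0, 0], [0, 0, 0.15], -1]
    - [[0, 0, 0], [0, 0, 0.15], -1]

```text
clock: 16.63
position: [0.5566, 0.2237, 0.0314]
ee_rot: [0.54, 3.095, 0.0]
force: [-3.5, -3.2, 11.1]
width: 0.14
gripper_force: 60.0
```

```bash
python3 st.py
```

```text
16.6333 [0.5566 0.2237 0.0314] yaw 2.7963 F [-3.5  -3.17 11.11] M [-0.503  0.828  0.013] w 0.14 g 60.0 j [-0.56  0.59  0.13  1.82 -0.11  0.74  0.85] z [ 0.  0. -1.]
```

Request:
drive_tool:
  commands:
    - [[0, 0, 0], [0, 0, -0.07], -1]
    - [[0, 0, 0], [0, 0, -0.07], -1]
    - [[0, 0, 0], [0, 0, -0.07], -0.2]
    - [[0, 0, 0], [0, 0, -0.07], -0.2]
    - [[0, 0, 0], [0, 0, -0.07], -0.2]
    - [[0, 0, 0], [0, 0, -0.07], -0.2]
    - [[0, 0, 0], [0, 0, -0.07], -0.2]
    - [[0, 0, 0], [0, 0, -0.07], -0.2]
    - [[0, 0, 0], [0, 0, -0.07], -0.2]
    - [[0, 0, 0], [0, 0, -0.07], -0.2]

```text
clock: 17.47
position: [0.5566, 0.224, 0.031]
ee_rot: [0.539, 3.095, 0.0]
force: [0.5, 0.1, -0.2]
width: 0.401
gripper_force: 0.0
```

Request:
drive_tool:
  commands:
    - [[0, 0, 0], [0, 0, -0.5], -0.2]
    - [[0, 0, 0], [0, 0, -1.5], -0.2]
    - [[0, 0, 0], [0, 0, -3], -0.2]
    - [[0, 0, 0], [0, 0, -5], -0.2]
    - [[0, 0, 0], [0, 0, -8], -0.2]
    - [[0, 0, 0], [0, 0, -11], -0.2]
    - [[0, 0, 0], [0, 0, -14], -0.2]
    - [[0, 0, 0], [0, 0, -16], -0.2]
    - [[0, 0, 0], [0, 0, -16], -0.2]
    - [[0, 0, 0], [0, 0, -16], -0.2]

```text
clock: 18.3
position: [0.5574, 0.2243, 0.1933]
ee_rot: [0.539, 3.092, 0.004]
force: [-0.4, 0.0, -0.7]
width: 0.403
gripper_force: 0.0
```

Run:
```python
exec(open("st.py").read())
w=cams.get_image("wrist");s=cams.get_image("side")
c=np.zeros((600,800,3),'uint8');c[:420,:560]=w;c[420:600,560:800]=cv2.resize(s[185:275,230:350],(240,180));c[0:180,560:800]=cv2.resize(cams.get_image("top")[165:270,200:340],(240,180))
cv2.imwrite("pics/w4.png",c)
```

```text
18.3 [0.5574 0.2243 0.1933] yaw 2.7966 F [-0.37  0.03 -0.68] M [ 0.024  0.002 -0.049] w 0.403 g 0.0 j [-0.59  0.4   0.16  1.67 -0.07  1.07  0.82] z [ 0.003  0.002 -1.   ]
```

View pics/w4.png

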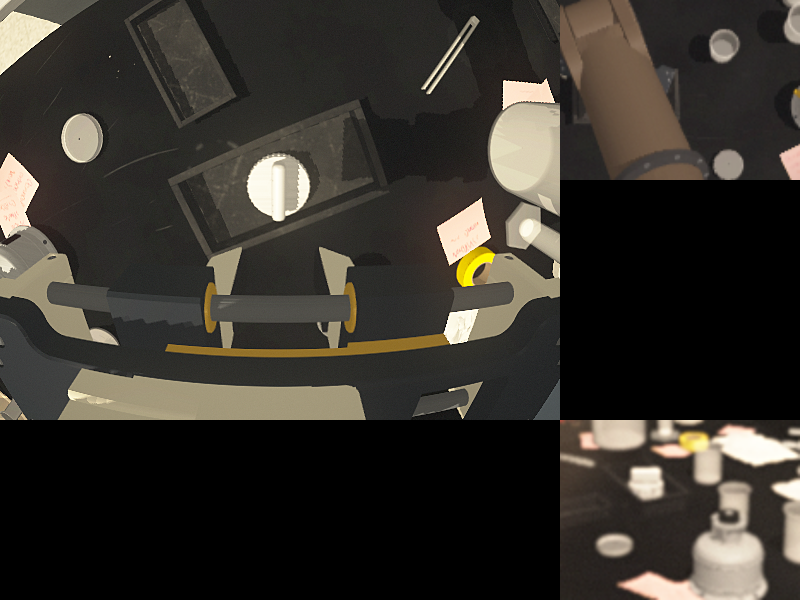

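The cap stands upright in the middle of the tray, at about (279,187). The tank's neck is open, the beakers are standing and the gripper is clear, so I'm handing in.

```bash
python3 -c "
from cell import job;print(job.sign_off())"
```

```text
the job is handed in; nothing more can be done
None
```

The cap was held gently against the first stop for about 1.5 s (around 0.7 N m), then pressed, turned free and stood upright in the large black tray with nothing knocked over, and the job is handed in (no verdict came back).

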